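# Present the notched weld coupon to the label reader

## Robot

A 6-joint arm with a two-finger parallel gripper is mounted at the origin on the work surface. World frame = base frame: x ahead of the robot, y to its left, z up, the work surface at z = 0. Lengths are in m, angles in rad, forces in N, time in s.
With the tool pointing down it reaches from about 0.25 to 0.775 m from the base axis. Payload 8.9 kg.
Tool frame: the origin (TCP) lies at the very end of the fingers, on their centre line; the grasp point (between the pads) lies grip_point_offset behind it (grip_point_offset is the distance from the TCP to the grasp point, in m); z points along the fingers, y is the line along which they close (so a half turn about z gives the same grasp; the last joint's range is limited). The gripper opens to 85 mm and grips with 20 to 120 N. Pads are 22 mm wide; open, the fingers measure 114 mm over their backs; the gripper's body (76 mm by 85 mm) begins 54 mm behind the grasp point. The pads swing forward as they close: fully open they stand 13 mm farther back than shut.
Start: joints at [1.197, 0.291, -0.153, 1.127, 0, 1.431], TCP at [0.122, 0.511, 0.231] pointing down, gripper open.
Joint ranges: [-2.52, 2.52], [-0.91, 1.74], [-1.3, 1.37], [-1.96, 2.02], [-1.52, 1.47], [-3.14, 3.14]. Speed limits (rad/s): [2.22, 2.22, 2.79, 3.14, 3.14, 3.14].

## Interface

Orientations are given as [roll, pitch, yaw] about the fixed x, y, z axes, in that order (R = Rz(yaw) Ry(pitch) Rx(roll)).
In Python, from plant import sense, camera, calibration, job_done, grip_point_offset gives the robot as it stands. The module is installed in compiled form; this text tells all that it offers.
- The arm moves only by the tool carry_out, never from a script. Its argument "moves" is a list of rows, each an object of numbers: "tx", "ty", "tz": the shift along the tool's x, y, z in m; "roll": the turn about the tool's z in rad. A call has 1 to 8 rows; each row shifts and turns the commanded pose from where the row before left it, along the tool's axes as they then stand; what a row does not reach is not made up. A row lasts 1/10 s, in which the tool goes at most 50 mm and 8.59 degrees, less where a joint would pass 70% of its speed; a pose out of reach is approached as far as the arm can. A call is refused whole if a number of a shift passes 0.05 or a number of a turn 0.15, either way. A call with a gripper value outside its range is refused whole. "gripper" is the closure in counts, from 0 (fully open) to 255 (shut), set as the call begins (left out, the last holds). The fingers move at their own pace and stop on an object; "grip_force" is the grip in N (left out, the last holds). Time passes only in rows, so rows that do not move let the fingers close. It gives the time, the measured TCP pose, the force, the opening and the grip force at its end, in the units of the state.
- sense(): the state, without advancing time (a new reading comes with each control period).
- camera(name): name is "scene" or "top" or "wrist"; returns the picture (384x512x3 uint8, red, green, blue); there is no depth.
- calibration(name): a dict with "intrinsics" (3x3 intrinsics, pixels), "distortion" ([k1, k2, p1, p2, k3] as OpenCV has them; the pictures are not rectified), "position" and "rotation" of the camera in the world. Camera axes: x right, y down, z forward; pixel columns grow to the right and rows downward; lengths in m; the calibration is good to about 2 mm. A picture is of the moment at which its call begins: read the wrist's pose just before it. calibration takes no time and is no camera call; for the wrist camera it gives the pose at the moment of the call.
- job_done(): hands the job in; it is judged then, once.
The state is a dict: "time_s": time; "joints": joint angles; "joint_vel": joint speeds; "tau": joint torques, N m; "tool_pos": TCP position; "tcp_rot": TCP orientation; "ft_force": force on the tool from outside, world axes, zero at the start; "ft_torque": the same for the moment, N m; "opening": opening from 0.0 (shut) to 1.0 (fully open); "grasp_force": force on a finger pad.
Only numpy, scipy, OpenCV 4.12 (cv2) and the standard library are available. Lean on these libraries where they do the work, as an engineer would, in place of code of your own. Each camera call takes 0.05 s, during which the arm holds its last target. There are 200 camera calls.

## Task

Two flat metal test coupons lie on the sloping rack; take the one with a square notch cut out of one corner, whose notched end is the frosted label end, and grip it by its plain end so that the frosted end stays free. Present it to the reader: hold it level with the label face up, the frosted end pointing straight at the reader's column and the middle of the frosted area 100 mm above the centre of the ring on the reader's base. Finish while holding it there, still and in the air; put nothing down, and leave the other coupon, the reader, the hand welder, the wrench and the steel horn undisturbed.

Things in the scene. Friction and masses are not known exactly. Their poses are not given: they have to be found in the camera images.
- coupon_center (a point): Centre of the coupon to present: aluminium plate 100 x 36 x 6 mm, 58 g, 16 mm square notch through one corner. x: along its length to the frosted end; y: across, to the notched edge; z: out of the label face. Notch: x +34 to +50, y +2 to +18 mm. Frosted (paler, matt) area: x +15 to +50 mm, +z face only. Starts label up on either rack post, turned any way within the slope.
- coupon_label (a point): Middle of the frosted label area on the coupon's label face: 32 mm from the plate's centre towards the notched end, 3 mm above the middle of its thickness. Same axes as coupon_center.
- blank_center (a point): The other coupon, same plate 100 x 36 x 6 mm with a frosted end but no notch, lying on the rack's other post; leave it. The point is its centre, axes as for coupon_center.
- rack: Fixed dark steel sloping rack, plate 84 x 320 x 8 mm on feet. Origin: middle of its upper face, 57 mm above the table. z: slope's normal, leaning 18 deg towards the robot; x up the slope, y along the rack. Rubber posts 30 mm across, 14 mm high at y +85 and -85 mm. A coupon lies flat on each, centred within 4 mm, overhanging it, so 14 mm is free under its ends.
- reader: Fixed label reader. Origin on the table below the ring's centre; x points from ring to column, z up. Base 110 mm wide, 8 mm thick, x -60 to +170 mm. Column 18 mm across at x +145 mm, 218 mm tall. On it a black head 60 mm wide, tilted to look down at the ring, filling x +72 to +158, z 175 to 260 mm.
- reader_ring (a point): Centre of the printed ring (52 mm across) on top of the reader's base plate, 8 mm above the table.
- welder: Loose hand-held ultrasonic welder lying on its side, metal barrel 52 mm across, about 210 mm long over all with a 110 mm black grip to one side, 0.7 kg; origin under the barrel. Leave it.
- wrench: Loose steel wrench lying on the table beyond the rack; origin under its middle. Leave it.
- horn: Loose stepped steel horn standing upright, 40 mm across at the foot, 18 mm at the top, 85 mm tall; origin under its foot. Leave it.
Mind the look-alikes: they are no part of the job. Leave any black or orange look-alike of the part that bears coupon_center alone.

How it is judged:
By the outcome, as a careful person would: the job done as asked, in the order asked, and still so for the second after the job is handed in, while the arm keeps its last pose, push and grip.
It also fails if it takes over 37 s, if anything falls off the work surface, if the arm or the gripper's body presses on something with over 40 N, if the wrist force passes 120 N, or if a joint passes its speed limit or range.

## Working session

There is one attempt and no reset: what is moved stays moved. The work goes in short steps, Python scripts to look and compute and a tool call to move; the robot and the scene stay as the last step left them, time stands still between calls to the robot, and variables do not carry over. Pictures are saved under pics/ and viewed, at most 10 in all, crops included, and the job is handed in when it is done.

Besides the shell and the picture viewer there is one more tool, called after "Emit:" by a JSON object that holds its "op" and its "data". carry_out: Moves the arm, as the interface text tells. Its arguments: {"type":"object","properties":{"moves":{"type":"array","items":{"type":"object","properties":{"tx":{"type":"number"},"ty":{"type":"number"},"tz":{"type":"number"},"roll":{"type":"number"}}}},"gripper":{"type":"number"},"grip_force":{"type":"number"}},"required":["moves"]}

```bash
mkdir -p pics; python3 - <<'E'
from plant import *
import cv2,numpy as np
s=sense();print({k:np.round(v,3) for k,v in s.items()},grip_point_offset)
for n in("scene","top"):
    im=camera(n);cv2.imwrite(f"pics/{n}0.png",im[:,:,::-1]);c=calibration(n)
    print(n,{k:np.round(v,4).tolist() for k,v in c.items()})
a=[cv2.imread(f"pics/{n}0.png") for n in("scene","top")]
E
```

```text
{'time_s': np.float64(0.0), 'joints': array([ 1.197,  0.291, -0.154,  1.127, -0.   ,  1.431]), 'joint_vel': array([-0.002,  0.001, -0.001,  0.001, -0.002, -0.   ]), 'tau': array([ 0.0000e+00, -5.3714e+01,  3.3137e+01,  1.6000e-02, -0.0000e+00,
        0.0000e+00]), 'tool_pos': array([0.122, 0.51 , 0.231]), 'tcp_rot': array([-3.14 , -0.   ,  2.907]), 'ft_force': array([-0.575,  0.27 ,  0.189]), 'ft_torque': array([-0.034,  0.058, -0.027]), 'grasp_force': np.float64(0.0), 'opening': np.float64(1.001)} 0.0187
scene {'intrinsics': [[414.8288, 0.0, 258.3341], [0.0, 414.8288, 195.2031], [0.0, 0.0, 1.0]], 'distortion': [-0.084, 0.0, 0.0, 0.0, 0.0], 'position': [1.3346, 0.5376, 1.0144], 'rotation': [-2.3388, -0.0052, 2.2332]}
top {'intrinsics': [[485.837, 0.0, 258.9553], [0.0, 485.837, 181.1515], [0.0, 0.0, 1.0]], 'distortion': [-0.1265, 0.0, 0.0, 0.0, 0.0], 'position': [0.3181, -0.0436, 1.4725], 'rotation': [-2.9542, -0.0021, -1.5627]}
```

View pics/top0.png

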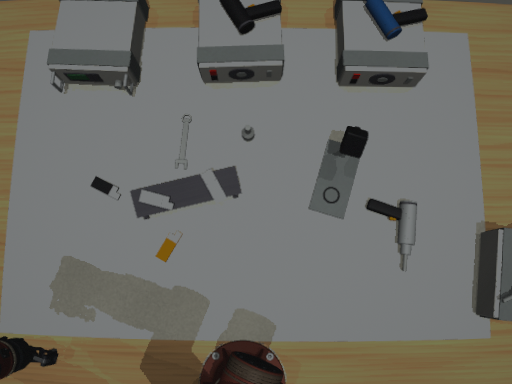

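View pics/scene0.png

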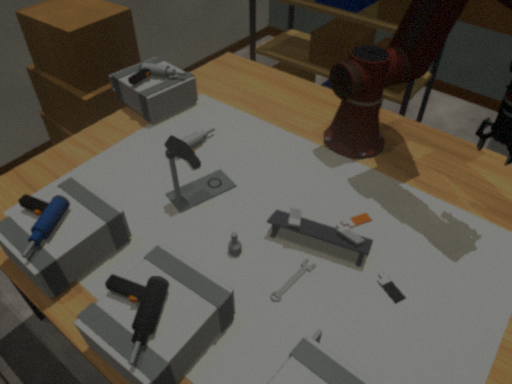

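The top view shows the rack from (131,200) to (241,180), with coupons on it at (156,200) and (216,184). The look-alikes are orange (168,246) and black (105,188). The ring is at (331,195), the column and head at (353,142), the horn at (248,132), the wrench at (184,142) and the welder at (405,225). Next I'll enlarge the coupons and localize the rack and reader.

```bash
cat > h.py <<'E'
from plant import *
import cv2,numpy as np
from scipy.spatial.transform import Rotation as Ro
def ray(n,uv,c=None):
    c=c or calibration(n);K=np.array(c["intrinsics"]);d=np.array(c["distortion"])
    r=np.array(c["rotation"]);R=r if r.shape==(3,3) else Ro.from_euler("xyz",r).as_matrix()
    p=cv2.undistortPoints(np.array(uv,float).reshape(-1,1,2),K,d).reshape(-1,2)
    return np.array(c["position"]),np.c_[p,np.ones(len(p))]@R.T
def plane(n,uv,p0,nrm,c=None):
    o,D=ray(n,uv,c);nrm=np.array(nrm,float)
    return o+D*(((np.array(p0)-o)@nrm)/(D@nrm))[:,None]
def onz(n,uv,z,c=None): return plane(n,uv,[0,0,z],[0,0,1],c)
def proj(n,P,c=None):
    c=c or calibration(n);R=Ro.from_euler("xyz",c["rotation"]).as_matrix()
    q=(np.array(P,float).reshape(-1,3)-c["position"])@R
    return cv2.projectPoints(q,np.zeros(3),np.zeros(3),np.array(c["intrinsics"]),np.array(c["distortion"]))[0].reshape(-1,2)
E
python3 - <<'E'
from h import *
t=cv2.imread("pics/top0.png");s=cv2.imread("pics/scene0.png")
a=cv2.resize(t[160:220,125:245],None,fx=6,fy=6,interpolation=cv2.INTER_CUBIC)[:, :720]
b=cv2.resize(s[200:260,260:380],None,fx=6,fy=6,interpolation=cv2.INTER_CUBIC)
b=b[:230]; 
cv2.imwrite("pics/crop.png",np.vstack([a,b]))
print("base check",onz("top",[[245,370]],0))
print("ring top",onz("top",[[331,195]],.008),"scene",onz("scene",[[215,183]],.008))
print("coup",onz("top",[[156,200],[216,184],[131,200],[241,180]],.07))
print("orange black horn",onz("top",[[168,246],[105,188],[248,132]],0))
E
```

```text
base check [[ 3.43019010e-02 -8.10952251e-03  2.22044605e-16]]
ring top [[ 0.55454723 -0.2653179   0.008     ]] scene [[ 0.55651756 -0.26061876  0.008     ]]
coup [[0.52524986 0.25710896 0.07      ]
 [0.57448623 0.08172618 0.07      ]
 [0.52444535 0.33158362 0.07      ]
 [0.58706968 0.0084344  0.07      ]]
orange black horn [[ 0.39518242  0.22934066  0.        ]
 [ 0.57156937  0.43500204  0.        ]
 [ 0.75461318 -0.00864053  0.        ]]
```

View pics/crop.png

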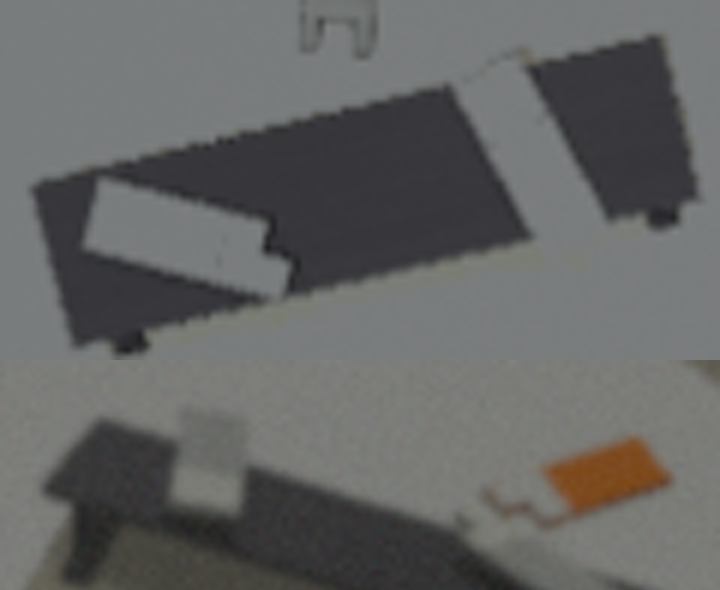

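The left coupon (156,200) has the stepped corner at about (170,198), so its notched end faces right and slightly towards the robot. The right coupon (216,184) has two plain corners, so it is the blank. I'm taking the left one by its left end, about (141,196). Next I'll compute the frames.

```bash
cat >> h.py <<'E'
def rackframe(yaw,o):  # x up slope, tilt 18 toward robot
    R=Ro.from_euler("zy",[0,0]).as_matrix()
    R=(Ro.from_euler("z",yaw)*Ro.from_euler("y",-np.radians(18))).as_matrix()
    return R,np.array(o)
E
python3 - <<'E'
from h import *
f=lambda c:np.array(c)/6+[125-.4,160-.4]
# rack corners: farL, farR, nearR, nearL
zt=.057+.042*np.sin(.314);zb=.057-.042*np.sin(.314)
up=onz("top",f([[35,187],[662,38]]),zt);lo=onz("top",f([[75,347],[697,200]]),zb)
print(up,lo,np.linalg.norm(up[0]-up[1]),np.linalg.norm(lo[0]-lo[1]))
o=(up.mean(0)+lo.mean(0))/2;d=up[0]-up[1]+lo[0]-lo[1];yaw=np.arctan2(-d[0],d[1]);print("rack",o,yaw)
R,o=rackframe(yaw,o)
P=plane("top",f([[100,178],[83,247],[280,298],[292,262],[267,218],[222,265]]),o+R[:,2]*.02,R[:,2])
q=(P-o)@R;print("corners rack frame",np.round(q,4).tolist());print(np.round(P,4).tolist())
# reader
b=cv2.imread("pics/top0.png")
cv2.imwrite("pics/reader.png",cv2.resize(b[120:225,300:375],None,fx=5,fy=5,interpolation=cv2.INTER_CUBIC))
E
```

```text
[[0.5519689  0.3348241  0.06997235]
 [0.62927416 0.02701974 0.06997235]] [[0.47605758 0.31725725 0.04402765]
 [0.552809   0.00951049 0.04402765]] 0.3173635608484348 0.31717321410431
rack [0.55252741 0.17215289 0.057     ] 0.24523690396832515
corners rack frame [[0.0398, 0.1219, 0.02], [0.0089, 0.1385, 0.02], [-0.0378, 0.0515, 0.02], [-0.0219, 0.0415, 0.02], [0.0019, 0.0479, 0.02], [-0.0154, 0.0749, 0.02]]
[[0.5536, 0.298, 0.0883], [0.5211, 0.307, 0.0788], [0.4991, 0.2119, 0.0643], [0.5162, 0.2058, 0.0692], [0.5367, 0.2176, 0.0766], [0.5141, 0.2398, 0.0713]]
```

View pics/reader.png

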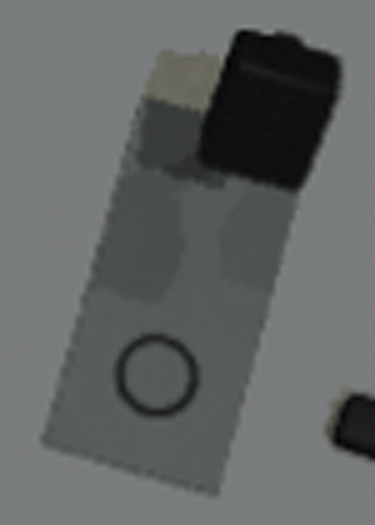

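```bash
cat >> h.py <<'E'
def planrows(goal,yaw,n,verbose=True):
    s=sense();p=np.array(s["tool_pos"]);y=s["tcp_rot"][2]
    dy=(yaw-y+np.pi)%(2*np.pi)-np.pi
    print("dy",dy)
    step=(np.array(goal)-p)/n
    for i in range(n):
        c,sn=np.cos(y),np.sin(y)
        print(dict(tx=round(step[0]*c+step[1]*sn,4),ty=round(step[0]*sn-step[1]*c,4),tz=round(-step[2],4),roll=round(-dy/n,4)))
        y+=dy/n
E
python3 - <<'E'
from h import *
R,o=rackframe(.245,[.5525,.1722,.057])
d=np.array([-.473,-.881,0]);c=o+R@[.0008,.0862,.017]
print("center",c,"dir",R@d,"grip",c-R@d*.036)
g=c-R@d*.036
s=sense();T=Ro.from_euler("xyz",s["tcp_rot"]).as_matrix();k=calibration("wrist")
print("cam in tool",T.T@(np.array(k["position"])-s["tool_pos"]),T.T@Ro.from_euler("xyz",k["rotation"]).as_matrix(), k["intrinsics"][0])
planrows([g[0],g[1],.2],-1.798,12)
E
```

```text
center [0.52723336 0.25473617 0.07341517] dir [-0.22272389 -0.96380488 -0.14616504] grip [0.53525142 0.28943314 0.07867712]
cam in tool [ 0.08288435  0.00081633 -0.14194717] [[-5.18094190e-04 -9.47194797e-01 -3.20658303e-01]
 [ 9.99999598e-01 -7.25221492e-04  5.26516983e-04]
 [-7.31262440e-04 -3.20657902e-01  9.47194793e-01]] [273.09220253   0.         252.19387114]
dy 1.5783776824836497
{'tx': np.float64(-0.0378), 'ty': np.float64(-0.0099), 'tz': np.float64(0.0026), 'roll': np.float64(-0.1315)}
{'tx': np.float64(-0.0362), 'ty': np.float64(-0.0148), 'tz': np.float64(0.0026), 'roll': np.float64(-0.1315)}
{'tx': np.float64(-0.0339), 'ty': np.float64(-0.0194), 'tz': np.float64(0.0026), 'roll': np.float64(-0.1315)}
{'tx': np.float64(-0.0311), 'ty': np.float64(-0.0236), 'tz': np.float64(0.0026), 'roll': np.float64(-0.1315)}
{'tx': np.float64(-0.0277), 'ty': np.float64(-0.0275), 'tz': np.float64(0.0026), 'roll': np.float64(-0.1315)}
{'tx': np.float64(-0.0239), 'ty': np.float64(-0.0309), 'tz': np.float64(0.0026), 'roll': np.float64(-0.1315)}
{'tx': np.float64(-0.0196), 'ty': np.float64(-0.0338), 'tz': np.float64(0.0026), 'roll': np.float64(-0.1315)}
{'tx': np.float64(-0.015), 'ty': np.float64(-0.0361), 'tz': np.float64(0.0026), 'roll': np.float64(-0.1315)}
{'tx': np.float64(-0.0101), 'ty': np.float64(-0.0377), 'tz': np.float64(0.0026), 'roll': np.float64(-0.1315)}
{'tx': np.float64(-0.0051), 'ty': np.float64(-0.0387), 'tz': np.float64(0.0026), 'roll': np.float64(-0.1315)}
{'tx': np.float64(0.0), 'ty': np.float64(-0.039), 'tz': np.float64(0.0026), 'roll': np.float64(-0.1315)}
{'tx': np.float64(0.0051), 'ty': np.float64(-0.0387), 'tz': np.float64(0.0026), 'roll': np.float64(-0.1315)}
```

Emit:
{"op": "carry_out", "data": {"moves": [{"tx": -0.0378,"ty": -0.0099,"tz": 0.0026,"roll": -0.1315},{"tx": -0.0362,"ty": -0.0148,"tz": 0.0026,"roll": -0.1315},{"tx": -0.0339,"ty": -0.0194,"tz": 0.0026,"roll": -0.1315},{"tx": -0.0311,"ty": -0.0236,"tz": 0.0026,"roll": -0.1315},{"tx": -0.0277,"ty": -0.0275,"tz": 0.0026,"roll": -0.1315},{"tx": -0.0239,"ty": -0.0309,"tz": 0.0026,"roll": -0.1315},{"tx": -0.0196,"ty": -0.0338,"tz": 0.0026,"roll": -0.1315},{"tx": -0.015,"ty": -0.0361,"tz": 0.0026,"roll": -0.1315}]}}

```text
time_s: 0.9
tool_pos: [0.3989, 0.3622, 0.2102]
tcp_rot: [3.141, -0.0, -2.319]
ft_force: [-0.2, 0.1, 0.3]
opening: 1.0
grasp_force: 0.0
```

Emit:
{"op": "carry_out", "data": {"moves": [{"tx": -0.0101,"ty": -0.0377,"tz": 0.0026,"roll": -0.1315},{"tx": -0.0051,"ty": -0.0387,"tz": 0.0026,"roll": -0.1315},{"tx": 0,"ty": -0.039,"tz": 0.0026,"roll": -0.1315},{"tx": 0.0051,"ty": -0.0387,"tz": 0.0026,"roll": -0.1315},{"tz": 0},{"tz": 0}], "gripper": 90}}

```text
invalid input
```

```bash
python3 - <<'E'
from h import *
s=sense();print(s["time_s"],np.round(s["tool_pos"],4),np.round(s["tcp_rot"],3),s["opening"],np.round(s["joint_vel"],3),np.round(s["joints"],3))
im=camera("wrist")[:,:,::-1];cv2.imwrite("pics/w1.png",im)
R,o=rackframe(.245,[.5525,.1722,.057])
d=np.array([-.473,-.881,0]);dy=np.array([.881,-.473,0]);c=o+R@[.0008,.0862,.017]
for a,b in((-50,18),(-50,-18),(50,-18),(34,18)): print(np.round(proj("wrist",c+R@(d*a+dy*b+[0,0,3])/1000),1))
E
```

```text
0.9 [0.3989 0.3622 0.2102] [ 3.141 -0.    -2.319] 1.0003269016806406 [-0.666  0.243  0.278  0.03   0.002 -1.967] [ 0.601  0.33  -0.155  1.087  0.    -0.221]
[[109.8 236.7]]
[[140.1 219.6]]
[[ 88.2 137.9]]
[[ 64.7 168.3]]
```

View pics/w1.png

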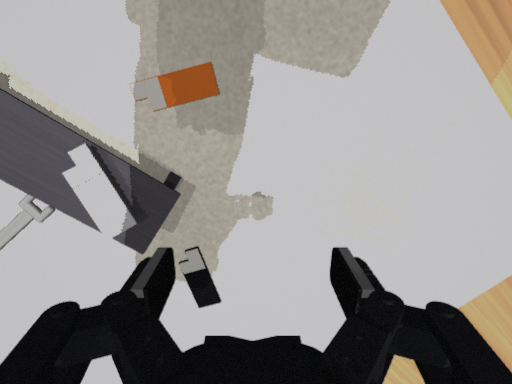

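The wrist view, taken mid-move, shows the notched coupon centred at (100,190). Its plain end is near (125,230), which matches the predicted corners. The second call was refused, so I'll retry it with the gripper as a separate call.

Emit:
{"op": "carry_out", "data": {"moves": [{"tx": -0.0101,"ty": -0.0377,"tz": 0.0026,"roll": -0.1315},{"tx": -0.0051,"ty": -0.0387,"tz": 0.0026,"roll": -0.1315},{"tx": 0.0,"ty": -0.039,"tz": 0.0026,"roll": -0.1315},{"tx": 0.0051,"ty": -0.0387,"tz": 0.0026,"roll": -0.1315}]}}

```text
time_s: 1.35
tool_pos: [0.5365, 0.2887, 0.1996]
tcp_rot: [3.141, -0.0, -1.793]
ft_force: [-0.1, 1.1, -0.6]
opening: 1.001
grasp_force: 0.0
```

Emit:
{"op": "carry_out", "data": {"moves": [{"tx": 0.0,"ty": 0.0,"tz": 0.0,"roll": 0.0},{"tx": 0.0,"ty": 0.0,"tz": 0.0,"roll": 0.0},{"tx": 0.0,"ty": 0.0,"tz": 0.0,"roll": 0.0}], "gripper": 90, "grip_force": 20}}

```text
time_s: 1.65
tool_pos: [0.5345, 0.2901, 0.1999]
tcp_rot: [3.141, -0.0, -1.799]
ft_force: [0.4, 0.2, -1.1]
opening: 0.647
grasp_force: 0.0
```

```bash
python3 - <<'E'
from h import *
s=sense();print(s["time_s"],np.round(s["tool_pos"],4),np.round(s["tcp_rot"],3),s["opening"],np.round(s["joint_vel"],3),np.round(s["joints"],3))
im=camera("wrist")[:,:,::-1];cv2.imwrite("pics/w2.png",im);im=im.copy()
R,o=rackframe(.245,[.5525,.1722,.057])
d=np.array([-.473,-.881,0]);dy=np.array([.881,-.473,0]);c=o+R@[.0008,.0862,.017]
P=[c+R@(d*a+dy*b+[0,0,3])/1000 for a,b in((-50,18),(-50,-18),(50,-18),(50,2),(34,2),(34,18))]
q=proj("wrist",P);print(np.round(q,1).tolist())
x0,y0=np.maximum(q.min(0).astype(int)-30,0);x1,y1=q.max(0).astype(int)+30
print(x0,y0);cv2.imwrite("pics/w2c.png",cv2.resize(im[y0:y1,x0:x1],None,fx=3.5,fy=3.5,interpolation=cv2.INTER_CUBIC))
E
```

```text
1.65 [0.5345 0.2901 0.1999] [ 3.141 -0.    -1.799] 0.6472060502134102 [ 0.012 -0.012 -0.002  0.    -0.    -0.006] [ 0.377  0.468  0.029  1.133  0.    -0.965]
[[234.2, 201.6], [268.5, 199.6], [269.5, 97.5], [249.4, 96.5], [249.5, 114.1], [233.0, 113.6]]
202 66
```

View pics/w2c.png

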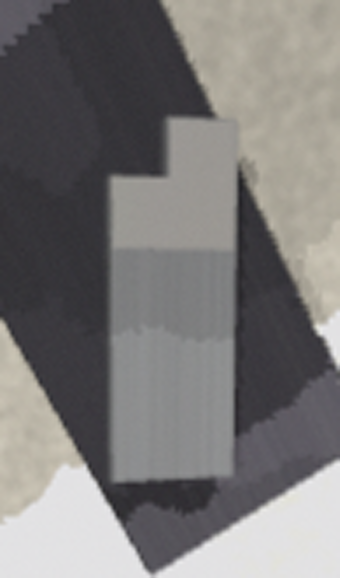

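The enlarged crop confirms the target: the square notch is at the top left of the frosted (paler) end, around pixel (249,116), and the plain end is at about (233,204)–(268,201). I'll refine the pose from these corners.

```bash
python3 - <<'E'
from h import *
R,o=rackframe(.245,[.5525,.1722,.057])
px=np.array([[110,482],[232,474],[238,120],[167,118],[165,176],[109,177]])/3.5+[202-.36,66-.36]
P=plane("wrist",px,o+R[:,2]*.02,R[:,2]);q=(P-o)@R;print(np.round(q,4).tolist())
A=np.array([(-50,18),(-50,-18),(50,-18),(50,2),(34,2),(34,18)])/1000
a=A-A.mean(0);b=q[:,:2]-q[:,:2].mean(0);U,S,V=np.linalg.svd(a.T@b);M=(U@V).T
t=q[:,:2].mean(0)-M@A.mean(0);print("ctr",t,"dir",M[:,0],"res",np.round(np.linalg.norm(q[:,:2]-A@M.T-t,axis=1),4))
c=o+R@[*t,.017];d=R@[*M[:,0],0];g=c-d*.038;yaw=np.arctan2(d[1],d[0]);print("c",c,"d",d,"grip",g,"yaw",yaw)
for e in(18,-18):print(g+R@[*M[:,1]*e/1000,0])
planrows([g[0],g[1],.07],yaw,4)
E
```

```text
[[0.0421, 0.1227, 0.02], [0.0099, 0.1398, 0.02], [-0.0378, 0.0527, 0.02], [-0.0198, 0.0434, 0.02], [-0.0121, 0.0564, 0.02], [0.0019, 0.0497, 0.02]]
ctr [0.00220579 0.08772045] dir [-0.47884249 -0.87790083] res [0.0003 0.0006 0.0004 0.0006 0.0005 0.0004]
c [0.52816162 0.25653551 0.07384959] d [-0.22886622 -0.96214603 -0.14797047] grip [0.53685854 0.29309706 0.07947247] yaw -1.804326880634576
[0.55352917 0.28838062 0.08435562]
[0.52018791 0.2978135  0.07458931]
dy -0.005792669391410321
{'tx': np.float64(-0.0008), 'ty': np.float64(-0.0004), 'tz': np.float64(0.0325), 'roll': np.float64(0.0014)}
{'tx': np.float64(-0.0008), 'ty': np.float64(-0.0004), 'tz': np.float64(0.0325), 'roll': np.float64(0.0014)}
{'tx': np.float64(-0.0008), 'ty': np.float64(-0.0004), 'tz': np.float64(0.0325), 'roll': np.float64(0.0014)}
{'tx': np.float64(-0.0008), 'ty': np.float64(-0.0004), 'tz': np.float64(0.0325), 'roll': np.float64(0.0014)}
```

Emit:
{"op": "carry_out", "data": {"moves": [{"tx": -0.001,"ty": -0.0005,"tz": 0.04,"roll": 0.003},{"tx": -0.001,"ty": -0.0005,"tz": 0.04,"roll": 0.003},{"tx": -0.001,"ty": -0.0005,"tz": 0.03,"roll": 0.0},{"tx": 0.0,"ty": 0.0,"tz": 0.015,"roll": 0.0},{"tx": 0.0,"ty": 0.0,"tz": 0.005,"roll": 0.0},{"tx": 0.0,"ty": 0.0,"tz": 0.0,"roll": 0.0},{"tx": 0.0,"ty": 0.0,"tz": 0.0,"roll": 0.0}]}}

```text
time_s: 2.4
tool_pos: [0.538, 0.2929, 0.0714]
tcp_rot: [-3.14, 0.001, -1.804]
ft_force: [0.5, -0.3, -0.1]
opening: 0.65
grasp_force: 0.0
```

```bash
python3 - <<'E'
from h import *
s=sense();print({k:np.round(s[k],4) for k in("time_s","tool_pos","tcp_rot","ft_force","opening")})
im=camera("wrist")[:,:,::-1];cv2.imwrite("pics/w3.png",im[130:384,130:390].copy()) 
im=cv2.imread("pics/w3.png");cv2.imwrite("pics/w3.png",cv2.resize(im,None,fx=2,fy=2))
E
```

```text
{'time_s': np.float64(2.4), 'tool_pos': array([0.538 , 0.2929, 0.0714]), 'tcp_rot': array([-3.1402e+00,  1.1000e-03, -1.8040e+00]), 'ft_force': array([ 0.4682, -0.279 , -0.0828]), 'opening': np.float64(0.6501)}
```

View pics/w3.png

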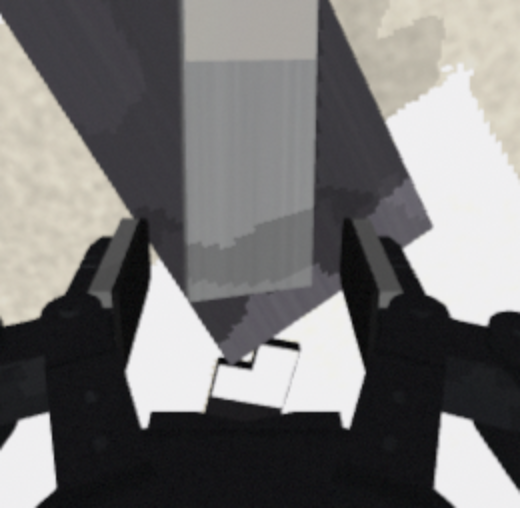

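The fingers straddle the plain end (coupon end row about 290–300 in the crop), clear of the rack, with the left finger just outside its upper edge. I'll lower slightly and close.

Emit:
{"op": "carry_out", "data": {"moves": [{"tx": 0.0,"ty": 0.0,"tz": 0.002,"roll": 0.0},{"tx": 0.0,"ty": 0.0,"tz": 0.0,"roll": 0.0},{"tx": 0.0,"ty": 0.0,"tz": 0.0,"roll": 0.0},{"tx": 0.0,"ty": 0.0,"tz": 0.0,"roll": 0.0},{"tx": 0.0,"ty": 0.0,"tz": 0.0,"roll": 0.0},{"tx": 0.0,"ty": 0.0,"tz": 0.0,"roll": 0.0}], "gripper": 255, "grip_force": 25}}

```text
time_s: 3.05
tool_pos: [0.5381, 0.2926, 0.0687]
tcp_rot: [-3.141, 0.001, -1.804]
ft_force: [-0.4, 0.9, 5.9]
opening: 0.404
grasp_force: 25.5
```

```bash
python3 - <<'E'
from h import *
s=sense();print({k:np.round(s[k],4) for k in("time_s","tool_pos","tcp_rot","ft_force","opening","grasp_force")})
im=camera("wrist")[:,:,::-1];cv2.imwrite("pics/w4.png",cv2.resize(im[60:330,150:370],None,fx=2.2,fy=2.2))
E
```

```text
{'time_s': np.float64(3.05), 'tool_pos': array([0.5381, 0.2926, 0.0687]), 'tcp_rot': array([-3.1406e+00,  9.0000e-04, -1.8044e+00]), 'ft_force': array([-0.3742,  0.8853,  5.9334]), 'opening': np.float64(0.4039), 'grasp_force': np.float64(25.4627)}
```

View pics/w4.png

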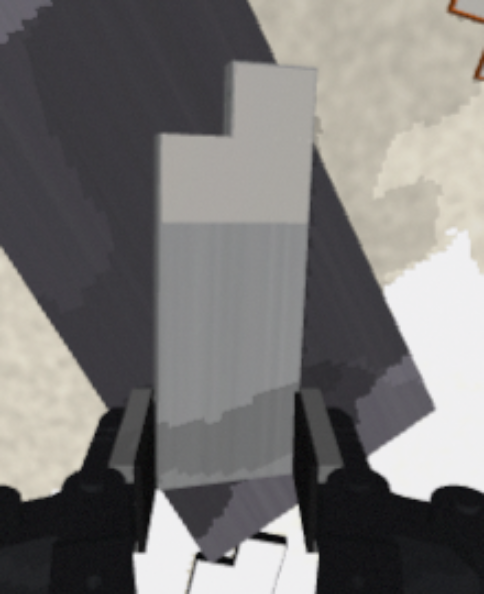

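Gripped: the pads touch both edges (force 25 N) and the notched frosted end is free. I'll lift it and check its attitude.

Emit:
{"op": "carry_out", "data": {"moves": [{"tx": 0.0,"ty": 0.0,"tz": -0.01,"roll": 0.0},{"tx": 0.0,"ty": 0.0,"tz": -0.03,"roll": 0.0},{"tx": 0.0,"ty": 0.0,"tz": -0.04,"roll": 0.0},{"tx": 0.0,"ty": 0.0,"tz": -0.02,"roll": 0.0},{"tx": 0.0,"ty": 0.0,"tz": 0.0,"roll": 0.0},{"tx": 0.0,"ty": 0.0,"tz": 0.0,"roll": 0.0}]}}

```text
time_s: 3.7
tool_pos: [0.5374, 0.2921, 0.168]
tcp_rot: [3.141, -0.0, -1.804]
ft_force: [-0.9, -0.2, -1.4]
opening: 0.408
grasp_force: 25.1
```

```bash
cat >> h.py <<'E'
def coupon_pose(px,lab,n="wrist",c=None):
    """PnP of label-face corners; returns coupon centre & R in world"""
    c=c or calibration(n);Rc=Ro.from_euler("xyz",c["rotation"]).as_matrix()
    obj=np.array(lab,float)
    best=cv2.solvePnPGeneric(obj,np.array(px,float),np.array(c["intrinsics"]),np.array(c["distortion"]),flags=cv2.SOLVEPNP_IPPE)
    out=[]
    for r,t,e in zip(best[1],best[2],best[3]):
        r,t=cv2.solvePnPRefineLM(obj,np.array(px,float),np.array(c["intrinsics"]),np.array(c["distortion"]),r,t)
        out.append((np.array(c["position"])+Rc@t.ravel(),Rc@cv2.Rodrigues(r)[0],float(e[0])))
    return out
E
python3 - <<'E'
from h import *
s=sense();print({k:np.round(s[k],4) for k in("time_s","tool_pos","tcp_rot","ft_force","opening","grasp_force")})
im=camera("wrist")[:,:,::-1];cv2.imwrite("pics/w5full.png",im);cv2.imwrite("pics/w5.png",cv2.resize(im[50:300,190:330],None,fx=2.4,fy=2.4,interpolation=cv2.INTER_CUBIC))
E
```

```text
{'time_s': np.float64(3.7), 'tool_pos': array([0.5374, 0.2921, 0.168 ]), 'tcp_rot': array([ 3.1415e+00, -2.0000e-04, -1.8044e+00]), 'ft_force': array([-0.9268, -0.2259, -1.3604]), 'opening': np.float64(0.4075), 'grasp_force': np.float64(25.1304)}
```

View pics/w5.png

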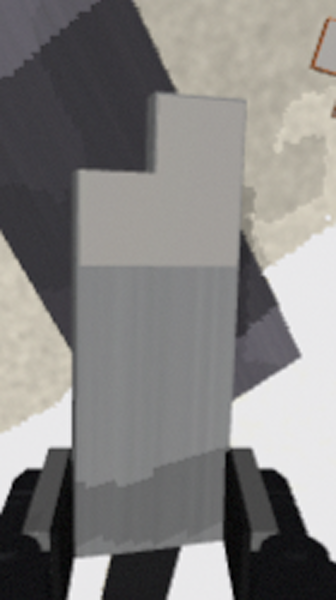

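The crop shows the coupon held at its plain end. The label-face corners are plain (75,556) and (224,541), frosted end (154,93) and (246,100), notch (152,171) and (76,169), and the frost line is at row 265. I'll solve the pose from these.

```bash
python3 - <<'E'
from h import *
px=np.array([[75,556],[224,541],[246,100],[154,93],[152,171],[76,169],[75,265],[238,265]])/2.4+[190-.3,50-.3]
lab=np.array([(-50,18,3),(-50,-18,3),(50,-18,3),(50,2,3),(34,2,3),(34,18,3),(15,18,3),(15,-18,3)])/1000
lab0=lab-[0,0,.003]
for c,Rm,e in coupon_pose(px,lab0):
    print("face ctr",c.round(4),"x",Rm[:,0].round(3),"z",Rm[:,2].round(3),"err",e,"pitch(deg,down+)",np.degrees(-np.arcsin(Rm[2,0])),"roll y.z",np.degrees(np.arcsin(Rm[2,1])))
# assume on-rack attitude lifted 0.0995
s=sense()
E
```

```text
face ctr [0.5261 0.255  0.1731] x [-0.253 -0.956 -0.152] z [-0.28  -0.078  0.957] err 0.317807809108967 pitch(deg,down+) 8.756755621810289 roll y.z 14.330956021646369
face ctr [0.5261 0.255  0.1731] x [-0.253 -0.956 -0.152] z [-0.28  -0.078  0.957] err 3.173062367379096 pitch(deg,down+) 8.756755621646645 roll y.z 14.330956021971017
```

The coupon is held securely but keeps the slope's tilt, about 9° nose-down and 14° rolled. The tool can only point down, so I'll level it in the grip by pressing it along the fixed rack's straight, level upper edge, without releasing it.

```bash
python3 - <<'E'
from h import *
R,o=rackframe(.245,[.5525,.1722,.057]);s=sense()
T=Ro.from_euler("xyz",s["tcp_rot"]).as_matrix()
rel=T.T@(np.array([.5261,.255,.1701])-s["tool_pos"]);print("ctr in tool",rel)
h=np.array([np.cos(.245),np.sin(.245),0])
ctr=o+R@[.042,.015,0]-h*.013;yaw=.245+np.pi/2
t=ctr-Ro.from_euler("z",yaw).as_matrix()@[.037,-rel[1]*1,0]
print("ctr",ctr,"tcp",t)
planrows([t[0],t[1],.12],yaw,18)
E
```

```text
ctr in tool [ 0.03844591  0.00195249 -0.00290881]
ctr [0.5750014  0.19328759 0.06997871] tcp [0.5820818  0.15691892 0.06997871]
dy -2.6629459047260875
{'tx': np.float64(0.0067), 'ty': np.float64(-0.0042), 'tz': np.float64(0.0026), 'roll': np.float64(0.1479)}
{'tx': np.float64(0.006), 'ty': np.float64(-0.0051), 'tz': np.float64(0.0026), 'roll': np.float64(0.1479)}
{'tx': np.float64(0.0052), 'ty': np.float64(-0.006), 'tz': np.float64(0.0026), 'roll': np.float64(0.1479)}
{'tx': np.float64(0.0043), 'ty': np.float64(-0.0067), 'tz': np.float64(0.0026), 'roll': np.float64(0.1479)}
{'tx': np.float64(0.0032), 'ty': np.float64(-0.0072), 'tz': np.float64(0.0026), 'roll': np.float64(0.1479)}
{'tx': np.float64(0.0021), 'ty': np.float64(-0.0076), 'tz': np.float64(0.0026), 'roll': np.float64(0.1479)}
{'tx': np.float64(0.001), 'ty': np.float64(-0.0078), 'tz': np.float64(0.0026), 'roll': np.float64(0.1479)}
{'tx': np.float64(-0.0002), 'ty': np.float64(-0.0079), 'tz': np.float64(0.0026), 'roll': np.float64(0.1479)}
{'tx': np.float64(-0.0013), 'ty': np.float64(-0.0078), 'tz': np.float64(0.0026), 'roll'
[... 302 characters left out ...]
p.float64(0.0026), 'roll': np.float64(0.1479)}
{'tx': np.float64(-0.0055), 'ty': np.float64(-0.0057), 'tz': np.float64(0.0026), 'roll': np.float64(0.1479)}
{'tx': np.float64(-0.0062), 'ty': np.float64(-0.0049), 'tz': np.float64(0.0026), 'roll': np.float64(0.1479)}
{'tx': np.float64(-0.0069), 'ty': np.float64(-0.0039), 'tz': np.float64(0.0026), 'roll': np.float64(0.1479)}
{'tx': np.float64(-0.0074), 'ty': np.float64(-0.0028), 'tz': np.float64(0.0026), 'roll': np.float64(0.1479)}
{'tx': np.float64(-0.0077), 'ty': np.float64(-0.0017), 'tz': np.float64(0.0026), 'roll': np.float64(0.1479)}
{'tx': np.float64(-0.0079), 'ty': np.float64(-0.0006), 'tz': np.float64(0.0026), 'roll': np.float64(0.1479)}
```

Emit:
{"op": "carry_out", "data": {"moves": [{"tx": 0.0067,"ty": -0.0042,"tz": 0.0,"roll": 0.148},{"tx": 0.006,"ty": -0.0051,"tz": 0.0,"roll": 0.148},{"tx": 0.0052,"ty": -0.006,"tz": 0.0,"roll": 0.148},{"tx": 0.0043,"ty": -0.0067,"tz": 0.0,"roll": 0.148},{"tx": 0.0032,"ty": -0.0072,"tz": 0.0,"roll": 0.148},{"tx": 0.0021,"ty": -0.0076,"tz": 0.0,"roll": 0.148},{"tx": 0.001,"ty": -0.0078,"tz": 0.0,"roll": 0.148},{"tx": -0.0002,"ty": -0.0079,"tz": 0.0,"roll": 0.148}]}}

```text
time_s: 4.55
tool_pos: [0.5568, 0.2317, 0.1663]
tcp_rot: [-3.141, -0.003, -2.995]
ft_force: [-0.3, 0.7, -0.9]
opening: 0.402
grasp_force: 25.1
```

Emit:
{"op": "carry_out", "data": {"moves": [{"tx": -0.0013,"ty": -0.0078,"tz": 0.0,"roll": 0.148},{"tx": -0.0025,"ty": -0.0075,"tz": 0.0,"roll": 0.148},{"tx": -0.0035,"ty": -0.0071,"tz": 0.0,"roll": 0.148},{"tx": -0.0046,"ty": -0.0065,"tz": 0.0,"roll": 0.148},{"tx": -0.0055,"ty": -0.0057,"tz": 0.0,"roll": 0.148},{"tx": -0.0062,"ty": -0.0049,"tz": 0.0,"roll": 0.148},{"tx": -0.0069,"ty": -0.0039,"tz": 0.0,"roll": 0.148},{"tx": -0.0074,"ty": -0.0028,"tz": 0.0,"roll": 0.148}]}}

```text
time_s: 5.35
tool_pos: [0.5768, 0.1717, 0.1663]
tcp_rot: [-3.139, -0.001, 2.105]
ft_force: [0.0, -0.3, -1.1]
opening: 0.404
grasp_force: 25.1
```

Emit:
{"op": "carry_out", "data": {"moves": [{"tx": -0.0077,"ty": -0.0017,"tz": 0.03,"roll": 0.148},{"tx": -0.0079,"ty": -0.0006,"tz": 0.03,"roll": 0.148},{"tx": 0.0,"ty": 0.0,"tz": 0.01,"roll": 0.0},{"tx": 0.0,"ty": 0.0,"tz": 0.0,"roll": 0.0},{"tx": 0.0,"ty": 0.0,"tz": 0.0,"roll": 0.0}]}}

```text
time_s: 5.85
tool_pos: [0.5829, 0.1577, 0.0985]
tcp_rot: [-3.142, -0.0, 1.818]
ft_force: [0.4, 0.1, -0.2]
opening: 0.406
grasp_force: 25.2
```

```bash
python3 - <<'E'
from h import *
s=sense();print({k:np.round(s[k],4) for k in("time_s","tool_pos","tcp_rot","ft_force","opening","grasp_force","joints")})
planrows([.5821,.1569,.088],.245+np.pi/2,1)
E
```

```text
{'time_s': np.float64(5.85), 'tool_pos': array([0.5829, 0.1577, 0.0985]), 'tcp_rot': array([-3.1416e+00, -1.0000e-04,  1.8184e+00]), 'ft_force': array([ 0.39  ,  0.1125, -0.1639]), 'opening': np.float64(0.4062), 'grasp_force': np.float64(25.1501), 'joints': array([ 1.4310e-01,  5.3730e-01, -1.3700e-01,  8.9660e-01,  1.0000e-04,
        1.4663e+00])}
dy -0.002581431583084104
{'tx': np.float64(-0.0005), 'ty': np.float64(-0.001), 'tz': np.float64(0.0105), 'roll': np.float64(0.0026)}
```

Emit:
{"op": "carry_out", "data": {"moves": [{"tx": 0.0,"ty": -0.001,"tz": 0.01,"roll": 0.0},{"tx": 0.0,"ty": 0.0,"tz": 0.007,"roll": 0.0},{"tx": 0.0,"ty": 0.0,"tz": 0.003,"roll": 0.0},{"tx": 0.0,"ty": 0.0,"tz": 0.002,"roll": 0.0},{"tx": 0.0,"ty": 0.0,"tz": 0.002,"roll": 0.0},{"tx": 0.0,"ty": 0.0,"tz": 0.0,"roll": 0.0}], "grip_force": 20}}

```text
time_s: 6.45
tool_pos: [0.5822, 0.1571, 0.0742]
tcp_rot: [3.141, -0.0, 1.815]
ft_force: [1.4, 0.5, 1.6]
opening: 0.405
grasp_force: 24.5
```

Emit:
{"op": "carry_out", "data": {"moves": [{"tx": 0.0,"ty": 0.0,"tz": 0.002,"roll": 0.0},{"tx": 0.0,"ty": 0.0,"tz": 0.002,"roll": 0.0},{"tx": 0.0,"ty": 0.0,"tz": 0.0,"roll": 0.0}]}}

```text
time_s: 6.75
tool_pos: [0.5821, 0.157, 0.07]
tcp_rot: [3.141, 0.0, 1.815]
ft_force: [1.8, -0.9, 1.6]
opening: 0.403
grasp_force: 22.0
```

Emit:
{"op": "carry_out", "data": {"moves": [{"tx": 0.0,"ty": 0.0,"tz": 0.0015,"roll": 0.0},{"tx": 0.0,"ty": 0.0,"tz": 0.0015,"roll": 0.0},{"tx": 0.0,"ty": 0.0,"tz": 0.0,"roll": 0.0}]}}

```text
time_s: 7.05
tool_pos: [0.5823, 0.1568, 0.0679]
tcp_rot: [3.141, 0.001, 1.815]
ft_force: [-0.6, -2.4, 11.0]
opening: 0.406
grasp_force: 22.9
```

Emit:
{"op": "carry_out", "data": {"moves": [{"tx": 0.0,"ty": 0.0,"tz": 0.001,"roll": 0.0},{"tx": 0.0,"ty": 0.0,"tz": 0.001,"roll": 0.0},{"tx": 0.0,"ty": 0.0,"tz": 0.0,"roll": 0.0}]}}

```text
time_s: 7.35
tool_pos: [0.5823, 0.1567, 0.0667]
tcp_rot: [3.14, 0.001, 1.815]
ft_force: [-3.8, -3.7, 18.3]
opening: 0.404
grasp_force: 27.2
```

Emit:
{"op": "carry_out", "data": {"moves": [{"tx": 0.0,"ty": 0.0,"tz": 0.001,"roll": 0.0},{"tx": 0.0,"ty": 0.0,"tz": 0.001,"roll": 0.0},{"tx": 0.0,"ty": 0.0,"tz": 0.0,"roll": 0.0}]}}

```text
time_s: 7.65
tool_pos: [0.5827, 0.1567, 0.0654]
tcp_rot: [3.139, 0.001, 1.815]
ft_force: [-4.7, -3.8, 24.0]
opening: 0.405
grasp_force: 31.7
```

```bash
python3 - <<'E'
from h import *
s=sense();print({k:np.round(s[k],4) for k in("time_s","tool_pos","ft_force","ft_torque","opening","grasp_force")})
im=camera("wrist")[:,:,::-1].copy();cv2.imwrite("pics/w6full.png",im)
# old vs new: segments of coupon by grey mask + line fits
g=cv2.cvtColor(im,cv2.COLOR_BGR2GRAY)
for r in range(60,200,8):
    row=g[r,190:320].astype(int);e=np.diff(cv2.GaussianBlur(g[r:r+1,190:320],(3,1),0)[0].astype(int))
    i=np.where(abs(e)>7)[0];print(r,[(190+int(k),int(e[k])) for k in i])
E
```

```text
{'time_s': np.float64(7.65), 'tool_pos': array([0.5827, 0.1567, 0.0654]), 'ft_force': array([-4.7468, -3.8191, 23.9814]), 'ft_torque': array([-0.5991,  0.7642,  0.0076]), 'opening': np.float64(0.4049), 'grasp_force': np.float64(31.7191)}
60 [(214, -9), (227, 16), (228, 28), (229, 22), (286, -15), (287, -16), (288, 13), (289, 48), (290, 43), (291, 17), (292, 12), (293, 16), (300, 13), (301, 13)]
68 [(209, -9), (210, -8), (223, 21), (224, 29), (225, 18), (285, -9), (286, -18), (287, -9), (288, 23), (289, 49), (290, 43), (291, 24), (292, 10), (301, 13), (302, 11)]
76 [(214, 16), (215, 20), (216, 18), (217, 14), (285, -15), (286, -16), (288, 35), (289, 48), (290, 30), (291, 18), (292, 15), (298, 13), (299, 12)]
84 [(250, 10), (251, 20), (252, 19), (285, -13), (286, -15), (288, 44), (289, 55), (290, 29), (299, 13), (300, 13)]
92 [(248, 8), (250, 11), (251, 39), (252, 47), (253, 26), (293, -9), (294, -8), (300, 15), (301, 12)]
100 [(248, 12), (249, 11), (250, 15), (251, 31), (252, 42), (253, 26), (292, -8), (293, -10), (303, 13), (304, 14)]
108 [(248, 11), (249, 11), (250, 22), (251, 41), 
[... 685 characters left out ...]
)]
156 [(215, 16), (216, 27), (217, 30), (218, 18), (244, 22), (245, 27), (246, 10), (255, -23), (256, -37), (257, -17), (265, 22), (266, 27), (267, 10), (289, -13), (290, -26), (291, -19)]
164 [(215, 16), (216, 28), (217, 31), (218, 18), (241, 18), (242, 21), (244, -23), (245, -18), (271, 28), (272, 33), (273, 12), (289, -10), (290, -13)]
172 [(215, 11), (216, 23), (217, 24), (218, 12), (289, 14), (290, 14)]
180 [(215, 9), (216, 20), (217, 22), (218, 16), (288, 12), (289, 19), (290, 12), (315, 8), (316, 11), (317, 10)]
188 [(216, 19), (217, 25), (218, 19), (287, 10), (288, 23), (289, 16), (304, 13), (305, 16)]
196 [(216, 14), (217, 24), (218, 22), (219, 10), (287, 20), (288, 31), (289, 20)]
```

```bash
cat >> h.py <<'E'
def edge(g,axis,fixed,lo,hi,sign=0):
    """scan lines 'fixed' ; axis 'x': scan columns lo..hi at each row; returns fitted line (homog)"""
    pts=[]
    gx=cv2.Sobel(g,cv2.CV_32F,1,0) if axis=="x" else cv2.Sobel(g,cv2.CV_32F,0,1)
    for f in fixed:
        v=(gx[f,lo:hi] if axis=="x" else gx[lo:hi,f]);v=np.abs(v) if sign==0 else np.maximum(sign*v,0)
        k=int(np.argmax(v));w=slice(max(k-2,0),k+3);p=lo+np.average(np.arange(len(v))[w],weights=v[w]+1e-3)
        pts.append((p,f) if axis=="x" else (f,p))
    pts=np.array(pts,np.float32);vx,vy,x,y=cv2.fitLine(pts,cv2.DIST_HUBER,0,.01,.01).ravel()
    r=np.abs((pts[:,0]-x)*vy-(pts[:,1]-y)*vx)
    return np.cross([x,y,1],[x+vx,y+vy,1]),float(np.median(r))
def X(a,b):
    p=np.cross(a,b);return p[:2]/p[2]
def attitude(im,L,Rr,N,top,notch,frost,c=None):
    """each arg: (axis, fixed range, lo, hi, sign). im RGB/BGR"""
    g=cv2.GaussianBlur(cv2.cvtColor(im,cv2.COLOR_BGR2GRAY),(3,3),0)
    E={};
    for k,a in dict(L=L,R=Rr,N=N,T=top,H=notch,F=frost).items():
        E[k],res=edge(g,*a);print(k,"res",round(res,2),end=" ")
    px=[X(E["R"],E["T"]),X(E["N"],E["T"]),X(E["N"],E["H"]),X(E["L"],E["H"]),X(E["L"],E["F"]),X(E["R"],E["F"])]
    lab=np.array([(50,-18),(50,2),(34,2),(34,18),(15,18),(15,-18)])/1000
    print();print(np.round(px,1).tolist())
    for p,Rm,e in coupon_pose(px,np.c_[lab,np.zeros(6)],c=c)[:1]:
        print("ctr",(p-Rm[:,2]*.003).round(4),"lab",(p+Rm[:,0]*.032).round(4),"x",Rm[:,0].round(3),"pitch dn",np.degrees(-np.arcsin(Rm[2,0])).round(1),"roll",np.degrees(np.arcsin(Rm[2,1])).round(1),"yaw",np.arctan2(Rm[1,0],Rm[0,0]).round(4),"err",round(e,2))
    return p,Rm
E
python3 - <<'E'
from h import *
im=cv2.imread("pics/w6full.png");g=cv2.cvtColor(im,cv2.COLOR_BGR2GRAY).astype(int)
print("col270",g[78:100,270].tolist());print("col235",g[108:128,235].tolist());
for c in(225,250,280):print(c,g[125:190:2,c].tolist())
attitude(im,("x",range(124,150,2),208,224,1),("x",range(92,150,4),284,298,-1),("x",range(94,116,2),244,258,1),("y",range(256,286,2),80,94,0),("y",range(220,246,2),110,126,0),("y",range(222,284,3),150,175,-1))
im=cv2.imread("pics/w5full.png") # sanity: earlier picture
E
```

```text
col270 [89, 88, 89, 89, 89, 89, 126, 197, 229, 237, 236, 237, 236, 236, 236, 236, 236, 236, 236, 236, 236, 236]
col235 [89, 89, 90, 90, 90, 88, 91, 89, 89, 90, 90, 88, 88, 90, 164, 237, 237, 237, 237, 237]
225 [237, 237, 237, 238, 237, 237, 237, 237, 237, 237, 237, 237, 237, 236, 158, 158, 156, 157, 156, 158, 141, 129, 130, 129, 130, 130, 129, 129, 130, 128, 128, 127, 128]
250 [236, 236, 236, 236, 236, 236, 236, 236, 237, 236, 236, 236, 237, 237, 236, 236, 180, 156, 156, 152, 128, 129, 128, 127, 128, 128, 128, 128, 129, 127, 127, 127, 126]
280 [235, 235, 236, 235, 236, 236, 237, 236, 236, 236, 236, 236, 236, 235, 236, 236, 235, 157, 156, 217, 211, 132, 133, 133, 133, 134, 132, 133, 134, 133, 133, 132, 134]
L res 0.04 R res 0.14 N res 0.04 T res 0.04 H res 0.01 F res 1.11 
[[294.4, 85.4], [252.3, 84.0], [251.8, 122.0], [216.1, 122.0], [216.3, 152.5], [290.2, 158.8]]
ctr [0.5729 0.1988 0.062 ] lab [0.5661 0.228  0.0737] x [-0.213  0.937  0.276] pitch dn -16.0 roll -2.0 yaw 1.7945 err 1.83
```

```bash
python3 - <<'E'
from h import *
im=cv2.imread("pics/w6full.png")
c=calibration("wrist")
attitude(im,("x",range(124,150,2),208,224,1),("x",range(92,150,4),284,298,-1),("x",range(94,116,2),244,258,1),("y",range(256,286,2),80,94,0),("y",range(220,246,2),110,126,0),("y",[220,224,228,232,276,279,282],161,171,-1))
E
```

```text
L res 0.04 R res 0.14 N res 0.04 T res 0.04 H res 0.01 F res 0.48 
[[294.4, 85.4], [252.3, 84.0], [251.8, 122.0], [216.1, 122.0], [216.3, 164.3], [289.7, 166.7]]
ctr [0.5728 0.1962 0.082 ] lab [0.5667 0.2278 0.082 ] x [-0.215  0.972 -0.091] pitch dn 5.2 roll 16.4 yaw 1.788 err 1.11
```

Emit:
{"op": "carry_out", "data": {"moves": [{"tx": 0.0,"ty": 0.0,"tz": 0.001,"roll": 0.0},{"tx": 0.0,"ty": 0.0,"tz": 0.001,"roll": 0.0},{"tx": 0.0,"ty": 0.0,"tz": 0.0,"roll": 0.0}]}}

```text
time_s: 8.0
tool_pos: [0.5843, 0.1576, 0.064]
tcp_rot: [3.136, 0.0, 1.815]
ft_force: [-2.0, -1.0, 22.7]
opening: 0.402
grasp_force: 34.4
```

Emit:
{"op": "carry_out", "data": {"moves": [{"tx": 0.0,"ty": 0.0,"tz": 0.001,"roll": 0.0},{"tx": 0.0,"ty": 0.0,"tz": 0.0,"roll": 0.0}]}}

```text
time_s: 8.2
tool_pos: [0.5849, 0.1578, 0.0633]
tcp_rot: [3.135, 0.0, 1.815]
ft_force: [0.7, 0.3, 24.4]
opening: 0.406
grasp_force: 36.2
```

Edge pressing fixes some of the pitch, but the roll is jammed between the pads at 15°. The reliable fix is to bring the coupon down to the clear table, slacken the fingers a few mm so it lies flat between them, then re-grip flush. First I'll lift and move there.

Emit:
{"op": "carry_out", "data": {"moves": [{"tx": 0.0,"ty": 0.0,"tz": -0.02,"roll": 0.0},{"tx": 0.0,"ty": 0.0,"tz": -0.04,"roll": 0.0},{"tx": 0.0,"ty": 0.0,"tz": -0.03,"roll": 0.0},{"tx": 0.0,"ty": 0.0,"tz": 0.0,"roll": 0.0}]}}

```text
time_s: 8.6
tool_pos: [0.5838, 0.1575, 0.154]
tcp_rot: [3.136, 0.0, 1.815]
ft_force: [0.9, -0.2, 0.4]
opening: 0.407
grasp_force: 33.3
```

```bash
python3 - <<'E'
from h import *
s=sense();print({k:np.round(s[k],4) for k in("time_s","tool_pos","tcp_rot","ft_force","opening","grasp_force")})
planrows([.40,-.05,.10],.3,11)
E
```

```text
{'time_s': np.float64(8.6), 'tool_pos': array([0.5838, 0.1575, 0.154 ]), 'tcp_rot': array([3.1359e+00, 4.0000e-04, 1.8152e+00]), 'ft_force': array([ 0.8641, -0.1791,  0.3589]), 'opening': np.float64(0.4069), 'grasp_force': np.float64(33.3061)}
dy -1.5151610721596522
{'tx': np.float64(-0.0143), 'ty': np.float64(-0.0208), 'tz': np.float64(0.0049), 'roll': np.float64(0.1377)}
{'tx': np.float64(-0.017), 'ty': np.float64(-0.0186), 'tz': np.float64(0.0049), 'roll': np.float64(0.1377)}
{'tx': np.float64(-0.0194), 'ty': np.float64(-0.0161), 'tz': np.float64(0.0049), 'roll': np.float64(0.1377)}
{'tx': np.float64(-0.0214), 'ty': np.float64(-0.0133), 'tz': np.float64(0.0049), 'roll': np.float64(0.1377)}
{'tx': np.float64(-0.023), 'ty': np.float64(-0.0102), 'tz': np.float64(0.0049), 'roll': np.float64(0.1377)}
{'tx': np.float64(-0.0242), 'ty': np.float64(-0.007), 'tz': np.float64(0.0049), 'roll': np.float64(0.1377)}
{'tx': np.float64(-0.0249), 'ty': np.float64(-0.0036), 'tz': np.float64(0.0049), 'roll': np.float64(0.1377)}
{'tx': np.float64(-0.0252), 'ty': np.float64(-0.0001), 'tz': np.float64(0.0049), 'roll': np.float64(0.1377)}
{'tx': np.float64(-0.025), 'ty': np.float64(0.0033), 'tz': np.float64(0.0049), 'roll': np.float64(0.1377)}
{'tx': np.float64(-0.0243), 'ty': np.float64(0.0067), 'tz': np.float64(0.0049), 'roll': np.float64(0.1377)}
{'tx': np.float64(-0.0231), 'ty': np.float64(0.01), 'tz': np.float64(0.0049), 'roll': np.float64(0.1377)}
```

Emit:
{"op": "carry_out", "data": {"moves": [{"tx": -0.0143,"ty": -0.0208,"tz": 0.0,"roll": 0.138},{"tx": -0.017,"ty": -0.0186,"tz": 0.0,"roll": 0.138},{"tx": -0.0194,"ty": -0.0161,"tz": 0.0,"roll": 0.138},{"tx": -0.0214,"ty": -0.0133,"tz": 0.0,"roll": 0.138},{"tx": -0.023,"ty": -0.0102,"tz": 0.0,"roll": 0.138},{"tx": -0.0242,"ty": -0.007,"tz": 0.0,"roll": 0.138},{"tx": -0.0249,"ty": -0.0036,"tz": 0.0,"roll": 0.138},{"tx": -0.0252,"ty": -0.0001,"tz": 0.0,"roll": 0.138}]}}

```text
time_s: 9.4
tool_pos: [0.4463, 0.0059, 0.149]
tcp_rot: [-3.14, 0.001, 0.706]
ft_force: [0.5, -0.5, -0.1]
opening: 0.404
grasp_force: 33.3
```

Emit:
{"op": "carry_out", "data": {"moves": [{"tx": -0.025,"ty": 0.0033,"tz": 0.02,"roll": 0.138},{"tx": -0.0243,"ty": 0.0067,"tz": 0.04,"roll": 0.138},{"tx": -0.0231,"ty": 0.01,"tz": 0.04,"roll": 0.138},{"tx": 0.0,"ty": 0.0,"tz": 0.02,"roll": 0.0},{"tx": 0.0,"ty": 0.0,"tz": 0.005,"roll": 0.0},{"tx": 0.0,"ty": 0.0,"tz": 0.0,"roll": 0.0}]}}

```text
time_s: 10.0
tool_pos: [0.397, -0.0497, 0.0245]
tcp_rot: [-3.14, 0.002, 0.297]
ft_force: [0.4, -0.1, 0.1]
opening: 0.406
grasp_force: 33.3
```

```bash
python3 - <<'E'
from h import *
s=sense();print({k:np.round(s[k],4) for k in("time_s","tool_pos","tcp_rot","ft_force","opening","grasp_force","joints")})
im=camera("wrist")[:,:,::-1].copy();cv2.imwrite("pics/w7full.png",im);g=cv2.cvtColor(im,cv2.COLOR_BGR2GRAY).astype(int)
for r in range(70,250,20):
    e=np.diff(cv2.GaussianBlur(g.astype(np.uint8)[r:r+1,190:330],(3,1),0)[0].astype(int));i=np.where(abs(e)>7)[0];print(r,[(190+int(k),int(e[k])) for k in i])
for c in(232,270):
    e=np.diff(cv2.GaussianBlur(g.astype(np.uint8)[60:280,c:c+1],(1,3),0)[:,0].astype(int));i=np.where(abs(e)>7)[0];print("c",c,[(60+int(k),int(e[k])) for k in i])
E
```

```text
{'time_s': np.float64(10.0), 'tool_pos': array([ 0.397 , -0.0497,  0.0245]), 'tcp_rot': array([-3.1402e+00,  1.7000e-03,  2.9750e-01]), 'ft_force': array([ 0.4138, -0.1246,  0.1412]), 'opening': np.float64(0.4056), 'grasp_force': np.float64(33.2995), 'joints': array([-3.0800e-01,  3.2320e-01, -7.6350e-01,  4.8630e-01,  2.0000e-04,
        2.5362e+00])}
70 []
90 [(245, -20), (246, -38), (247, -30), (249, 23), (250, 33), (251, 26), (252, 8)]
110 [(232, -11), (233, -15), (246, -25), (247, -34), (249, 24), (250, 34), (251, 26), (252, 8), (290, -8), (292, 9), (293, 9)]
130 [(205, -10), (206, -15), (212, -14), (213, -13), (214, 10), (215, 26), (216, 17), (294, 8)]
150 [(207, -11), (208, -14), (213, -15), (214, -13), (215, 11), (216, 23), (217, 17), (288, -11), (290, 10), (291, 8), (293, 8), (294, 8)]
170 [(206, -12), (207, -12), (214, -19), (215, -12), (216, 12), (217, 12), (288, 8), (289, 14), (290, 11)]
190 [(192, 10), (193, 10), (195, -9), (204, 8), (205, 10), (208, -10), (214, -9), (215, -19), (216, -8), (217, 13), (218, 9), (288, 14), (289, 10)]
210 [(215, -12), (216, -18), (218, 12), (287, 14), (288, 13)]
230 [(215, -9), (216, -13), (217, -13), (289, 12), (290, 14), (292, -13), (293, -18), (295, 18), (296, 35), (297, 29), (298, 8)]
c 232 [(117, -9), (118, -15), (119, -14), (121, 12), (122, 14), (162, -13), (163, -14), (219, -10), (220, -12)]
c 270 [(82, -8), (83, -16), (85, 15), (86, 10), (161, -11), (162, -10), (236, -15), (237, -14), (271, 9), (272, 16), (273, 20), (274, 19), (275, 12), (276, 17), (277, 19)]
```

Emit:
{"op": "carry_out", "data": {"moves": [{"tx": 0.0,"ty": 0.0,"tz": 0.008,"roll": 0.0},{"tx": 0.0,"ty": 0.0,"tz": 0.006,"roll": 0.0},{"tx": 0.0,"ty": 0.0,"tz": 0.004,"roll": 0.0},{"tx": 0.0,"ty": 0.0,"tz": 0.0,"roll": 0.0}]}}

```text
time_s: 10.45
tool_pos: [0.3975, -0.0499, 0.0067]
tcp_rot: [-3.141, 0.001, 0.297]
ft_force: [0.5, -0.2, -0.8]
opening: 0.401
grasp_force: 33.3
```

Emit:
{"op": "carry_out", "data": {"moves": [{"tx": 0.0,"ty": 0.0,"tz": 0.001,"roll": 0.0},{"tx": 0.0,"ty": 0.0,"tz": 0.001,"roll": 0.0},{"tx": 0.0,"ty": 0.0,"tz": 0.001,"roll": 0.0},{"tx": 0.0,"ty": 0.0,"tz": 0.0,"roll": 0.0}]}}

```text
time_s: 10.85
tool_pos: [0.3977, -0.0501, 0.0041]
tcp_rot: [3.142, 0.0, 0.297]
ft_force: [0.1, -0.4, -0.4]
opening: 0.405
grasp_force: 33.3
```

Emit:
{"op": "carry_out", "data": {"moves": [{"tx": 0.0,"ty": 0.0,"tz": 0.0,"roll": 0.0},{"tx": 0.0,"ty": 0.0,"tz": 0.0,"roll": 0.0},{"tx": 0.0,"ty": 0.0,"tz": 0.0,"roll": 0.0}], "gripper": 136}}

```text
time_s: 11.15
tool_pos: [0.3979, -0.0502, 0.0042]
tcp_rot: [3.141, -0.0, 0.297]
ft_force: [-0.2, -0.8, 0.2]
opening: 0.469
grasp_force: 0.0
```

Emit:
{"op": "carry_out", "data": {"moves": [{"tx": 0.0,"ty": 0.0,"tz": 0.0015,"roll": 0.0},{"tx": 0.0,"ty": 0.0,"tz": 0.0015,"roll": 0.0},{"tx": 0.0,"ty": 0.0,"tz": 0.0,"roll": 0.0}]}}

```text
time_s: 11.45
tool_pos: [0.3976, -0.0501, 0.0009]
tcp_rot: [-3.141, 0.0, 0.297]
ft_force: [-0.3, 1.3, -0.2]
opening: 0.468
grasp_force: 0.0
```

```bash
python3 - <<'E'
from h import *
s=sense();print({k:np.round(s[k],4) for k in("time_s","tool_pos","tcp_rot","ft_force","opening","grasp_force")})
im=camera("wrist")[:,:,::-1].copy();cv2.imwrite("pics/w8full.png",im);cv2.imwrite("pics/w8.png",cv2.resize(im[60:310,170:350],None,fx=2.4,fy=2.4,interpolation=cv2.INTER_CUBIC))
E
```

```text
{'time_s': np.float64(11.45), 'tool_pos': array([ 0.3976, -0.0501,  0.0009]), 'tcp_rot': array([-3.1414e+00,  3.0000e-04,  2.9680e-01]), 'ft_force': array([-0.3465,  1.3189, -0.1737]), 'opening': np.float64(0.4679), 'grasp_force': np.float64(0.0)}
```

View pics/w8.png

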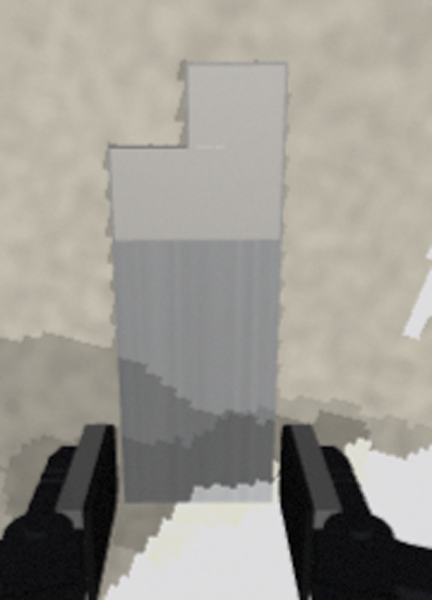

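The coupon lies flat between the fingers: plain end at crop (125–272,500), frosted end at the top. Now I'll feel for the table with the tips, then re-grip.

Emit:
{"op": "carry_out", "data": {"moves": [{"tx": 0.0,"ty": 0.0,"tz": 0.001,"roll": 0.0},{"tx": 0.0,"ty": 0.0,"tz": 0.0,"roll": 0.0}]}}

```text
time_s: 11.7
tool_pos: [0.3977, -0.0501, 0.0]
tcp_rot: [-3.142, 0.0, 0.297]
ft_force: [0.3, 0.3, 0.4]
opening: 0.469
grasp_force: 0.0
```

Emit:
{"op": "carry_out", "data": {"moves": [{"tx": 0.0,"ty": 0.0,"tz": 0.001,"roll": 0.0},{"tx": 0.0,"ty": 0.0,"tz": 0.0,"roll": 0.0}]}}

```text
time_s: 11.9
tool_pos: [0.3977, -0.0501, -0.001]
tcp_rot: [-3.142, 0.0, 0.297]
ft_force: [0.1, 0.2, -0.7]
opening: 0.464
grasp_force: 0.0
```

Emit:
{"op": "carry_out", "data": {"moves": [{"tx": 0.0,"ty": 0.0,"tz": 0.001,"roll": 0.0},{"tx": 0.0,"ty": 0.0,"tz": 0.0,"roll": 0.0}]}}

```text
time_s: 12.1
tool_pos: [0.3978, -0.0501, -0.0015]
tcp_rot: [3.141, -0.0, 0.297]
ft_force: [-2.3, -0.7, 12.3]
opening: 0.466
grasp_force: 5.9
```

Emit:
{"op": "carry_out", "data": {"moves": [{"tx": 0.0,"ty": 0.0,"tz": -0.0025,"roll": 0.0},{"tx": 0.0,"ty": 0.0,"tz": 0.0,"roll": 0.0},{"tx": 0.0,"ty": 0.0,"tz": 0.0,"roll": 0.0}]}}

```text
time_s: 12.4
tool_pos: [0.3978, -0.0502, 0.0006]
tcp_rot: [3.142, -0.0, 0.297]
ft_force: [0.7, 0.2, -0.4]
opening: 0.467
grasp_force: 0.0
```

Emit:
{"op": "carry_out", "data": {"moves": [{"tx": 0.0,"ty": 0.0,"tz": 0.0,"roll": 0.0},{"tx": 0.0,"ty": 0.0,"tz": 0.0,"roll": 0.0},{"tx": 0.0,"ty": 0.0,"tz": 0.0,"roll": 0.0},{"tx": 0.0,"ty": 0.0,"tz": 0.0,"roll": 0.0}], "gripper": 255, "grip_force": 50}}

```text
time_s: 12.8
tool_pos: [0.3978, -0.0501, 0.0009]
tcp_rot: [3.142, -0.0, 0.297]
ft_force: [-1.7, 0.7, 9.5]
opening: 0.398
grasp_force: 48.7
```

Emit:
{"op": "carry_out", "data": {"moves": [{"tx": 0.0,"ty": 0.0,"tz": -0.01,"roll": 0.0},{"tx": 0.0,"ty": 0.0,"tz": -0.03,"roll": 0.0},{"tx": 0.0,"ty": 0.0,"tz": -0.04,"roll": 0.0},{"tx": 0.0,"ty": 0.0,"tz": -0.02,"roll": 0.0},{"tx": 0.0,"ty": 0.0,"tz": 0.0,"roll": 0.0},{"tx": 0.0,"ty": 0.0,"tz": 0.0,"roll": 0.0}]}}

```text
time_s: 13.4
tool_pos: [0.3978, -0.0502, 0.1008]
tcp_rot: [3.141, -0.001, 0.297]
ft_force: [-0.2, 1.2, -1.4]
opening: 0.397
grasp_force: 50.1
```

```bash
python3 - <<'E'
from h import *
s=sense();print({k:np.round(s[k],4) for k in("time_s","tool_pos","tcp_rot","ft_force","opening","grasp_force","joints")})
im=camera("wrist")[:,:,::-1].copy();cv2.imwrite("pics/w9full.png",im);g=cv2.cvtColor(im,cv2.COLOR_BGR2GRAY).astype(np.uint8)
for r in (80,95,110,130,150,170,190):
    e=np.diff(cv2.GaussianBlur(g[r:r+1,190:330],(3,1),0)[0].astype(int));i=np.where(abs(e)>7)[0];print(r,[(190+int(k),int(e[k])) for k in i])
for c in(225,240,262,280):
    e=np.diff(cv2.GaussianBlur(g[60:280,c:c+1],(1,3),0)[:,0].astype(int));i=np.where(abs(e)>7)[0];print("c",c,[(60+int(k),int(e[k])) for k in i])
E
```

```text
{'time_s': np.float64(13.4), 'tool_pos': array([ 0.3978, -0.0502,  0.1008]), 'tcp_rot': array([ 3.1411e+00, -6.0000e-04,  2.9670e-01]), 'ft_force': array([-0.1954,  1.2191, -1.359 ]), 'opening': np.float64(0.397), 'grasp_force': np.float64(50.0954), 'joints': array([-0.3083,  0.1931, -0.6701,  0.7068, -0.    ,  2.5366])}
80 []
95 []
110 [(217, -9), (218, -12), (242, 12), (243, 12), (246, -11), (318, 14), (319, 12)]
130 [(200, -8), (201, -9), (215, 8), (216, 9), (293, 8), (294, 10), (310, 9), (311, 12), (312, 8), (315, -16), (316, -20), (318, 12), (319, 14), (322, -9), (323, -16)]
150 [(200, -12), (201, -12), (216, 9), (217, 9), (286, -8)]
170 [(199, 10), (200, 12), (202, -10), (203, -11), (291, 11), (292, 17), (293, 15), (294, 11), (306, -8), (307, -11), (309, 8), (310, 10)]
190 [(284, 15), (285, 28), (286, 23)]
c 225 [(97, -11), (98, -14), (119, -12), (121, 21), (122, 10), (159, -11), (160, -8), (210, -10), (267, 14), (268, 44), (269, 46), (270, 16)]
c 240 [(99, -12), (100, -11), (119, -10), (121, 22), (122, 13), (159, -11), (160, -8), (220, -8), (221, -11), (267, 14), (268, 45), (269, 46), (270, 16)]
c 262 [(159, -10), (230, -11), (260, 11), (261, 16), (262, 21), (263, 20), (264, 8), (268, 14), (269, 18)]
c 280 [(85, -10), (159, -10), (234, -8), (235, -11), (258, 11), (259, 13), (260, 9), (261, 16), (262, 20), (268, 11), (269, 12), (270, 8)]
```

```bash
python3 - <<'E'
from h import *
s=sense();T=np.array(s["tool_pos"]);yaw=s["tcp_rot"][2];z=T[2]+.0051
u=np.array([np.cos(yaw),np.sin(yaw)]);v=np.array([np.sin(yaw),-np.cos(yaw)])
im=cv2.imread("pics/w9full.png");g=cv2.GaussianBlur(cv2.cvtColor(im,cv2.COLOR_BGR2GRAY),(3,3),0)
def tool(p):
    q=onz("wrist",p,z)[:,:2]-T[:2];return np.round(np.c_[q@u,q@v],4)
F,r1=edge(g,"y",range(222,284,3),153,166,-1);P,r2=edge(g,"y",range(222,250,2),262,275,1);H,r3=edge(g,"y",range(220,244,2),118,126,1)
ln=lambda E,x:[x,-(E[0]*x+E[2])/E[1]]
print(r1,r2,r3,[ln(E,x) for E in(F,P,H) for x in(225,245,280)])
print("frost",tool([ln(F,220),ln(F,284)]).tolist(),"plain",tool([ln(P,222),ln(P,280)]).tolist(),"notch",tool([ln(H,222),ln(H,242)]).tolist())
print("sides r130",tool([[216,130],[293.5,130]]).tolist())
print("sides r150",tool([[217,150]]).tolist(), tool([[286,190]]).tolist())
# reader geometry from top picture
t=cv2.imread("pics/top0.png");f=lambda c:np.array(c)/5+[300-.4,120-.4]
q=onz("top",f([[157,375],[42,442],[218,493],[155,55],[298,190]]),.008);print(q.round(4).tolist())
w=q[2]-q[1];l=q[3]-q[1];side=q[4]-q[2]
print("front len",np.linalg.norm(w),"L len",np.linalg.norm(l),"yaw front",np.arctan2(w[1],w[0])+np.pi/2,"yaw left",np.arctan2(l[1],l[0]),"right",np.arctan2(side[1],side[0]))
E
```

```text
0.04784968122839928 0.0039068106561899185 0.012357600033283234 [[225, np.float64(159.74952295177437)], [245, np.float64(159.58655411117255)], [280, np.float64(159.30135864011936)], [225, np.float64(269.04579468257725)], [245, np.float64(269.02992554195225)], [280, np.float64(269.0021545458585)], [225, np.float64(121.81154174939729)], [245, np.float64(121.82039184705354)], [280, np.float64(121.83587951795198)]]
frost [[0.0548, -0.0173], [0.0551, 0.0151]] plain [[-0.0097, -0.0186], [-0.0097, 0.0152]] notch [[0.0735, -0.0156], [0.0735, -0.0059]]
sides r130 [[0.0696, -0.0187], [0.0696, 0.0193]]
sides r150 [[0.0598, -0.0186]] [[0.0387, 0.0168]]
[[0.5558, -0.2653, 0.008], [0.514, -0.1943, 0.008], [0.4834, -0.3014, 0.008], [0.7595, -0.2684, 0.008], [0.6732, -0.3562, 0.008]]
front len 0.11137388912379063 L len 0.2564841017811035 yaw front -0.27805398955471494 yaw left -0.2930529319449126 right -0.28111111885517404
```

Frost-to-plain measures 64.6 mm (nominal 65) and notch-to-plain 83.2 mm (nominal 84), so the coupon is level and square in the grip. Now I'll fit the ring and plan the move.

```bash
python3 - <<'E'
from h import *
def ring(n,im,guess,half):
    x,y=guess;g=cv2.cvtColor(im,cv2.COLOR_BGR2GRAY)[y-half:y+half,x-half:x+half]
    b=cv2.resize(g,None,fx=4,fy=4,interpolation=cv2.INTER_CUBIC);m=((b<np.median(b)-22)*255).astype(np.uint8)
    cs,_=cv2.findContours(m,cv2.RETR_LIST,cv2.CHAIN_APPROX_NONE)
    cs=[c for c in cs if len(c)>60]
    for c in cs:
        e=cv2.fitEllipse(c);p=np.array(e[0])/4+[x-half-.375,y-half-.375];print(n,p.round(2),np.round(np.array(e[1])/4,1),onz(n,[p],.008).round(4))
ring("top",cv2.imread("pics/top0.png"),(331,195),14)
ring("scene",cv2.imread("pics/scene0.png"),(215,183),14)
r=np.array([.556,-.2640]);y=-.28;t=r-.072*np.array([np.cos(y),np.sin(y)]);print(t)
planrows([*t,.103],y,8)
E
```

```text
top [330.87 194.67] [12.7 13.2] [[ 0.5556 -0.2649  0.008 ]]
top [330.9  194.73] [16.5 17. ] [[ 0.5554 -0.265   0.008 ]]
scene [209.49 183.95] [3.2 6.3] [[ 0.5726 -0.2728  0.008 ]]
scene [218.16 183.06] [4.8 6.4] [[ 0.5497 -0.2515  0.008 ]]
[ 0.48680401 -0.24410239]
dy -0.576735534347907
{'tx': np.float64(0.0036), 'ty': np.float64(0.0265), 'tz': np.float64(-0.0004), 'roll': np.float64(0.0721)}
{'tx': np.float64(0.0055), 'ty': np.float64(0.0261), 'tz': np.float64(-0.0004), 'roll': np.float64(0.0721)}
{'tx': np.float64(0.0074), 'ty': np.float64(0.0257), 'tz': np.float64(-0.0004), 'roll': np.float64(0.0721)}
{'tx': np.float64(0.0092), 'ty': np.float64(0.0251), 'tz': np.float64(-0.0004), 'roll': np.float64(0.0721)}
{'tx': np.float64(0.011), 'ty': np.float64(0.0244), 'tz': np.float64(-0.0004), 'roll': np.float64(0.0721)}
{'tx': np.float64(0.0127), 'ty': np.float64(0.0235), 'tz': np.float64(-0.0004), 'roll': np.float64(0.0721)}
{'tx': np.float64(0.0144), 'ty': np.float64(0.0225), 'tz': np.float64(-0.0004), 'roll': np.float64(0.0721)}
{'tx': np.float64(0.016), 'ty': np.float64(0.0214), 'tz': np.float64(-0.0004), 'roll': np.float64(0.0721)}
```

Emit:
{"op": "carry_out", "data": {"moves": [{"tx": 0.0036,"ty": 0.0265,"tz": -0.0004,"roll": 0.072},{"tx": 0.0055,"ty": 0.0261,"tz": -0.0004,"roll": 0.072},{"tx": 0.0074,"ty": 0.0257,"tz": -0.0004,"roll": 0.072},{"tx": 0.0092,"ty": 0.0251,"tz": -0.0004,"roll": 0.072},{"tx": 0.0,"ty": 0.0,"tz": 0.0,"roll": 0.072},{"tx": 0.0,"ty": 0.0,"tz": 0.0,"roll": 0.072},{"tx": 0.0,"ty": 0.0,"tz": 0.0,"roll": 0.072},{"tx": 0.0,"ty": 0.0,"tz": 0.0,"roll": 0.072}]}}

```text
time_s: 14.25
tool_pos: [0.4414, -0.1468, 0.1006]
tcp_rot: [-3.141, 0.003, -0.282]
ft_force: [0.6, -0.3, -0.3]
opening: 0.394
grasp_force: 50.2
```

Emit:
{"op": "carry_out", "data": {"moves": [{"tx": 0.0,"ty": 0.0,"tz": 0.0,"roll": 0.0},{"tx": 0.0,"ty": 0.0,"tz": 0.0,"roll": 0.0}]}}

```text
time_s: 14.45
tool_pos: [0.4419, -0.1469, 0.1013]
tcp_rot: [-3.141, 0.002, -0.277]
ft_force: [0.1, -0.9, -0.3]
opening: 0.4
grasp_force: 50.1
```

```bash
python3 - <<'E'
from h import *
s=sense();print({k:np.round(s[k],4) for k in("time_s","tool_pos","tcp_rot","opening","grasp_force")})
c=calibration("wrist");im=camera("wrist")[:,:,::-1].copy();cv2.imwrite("pics/w10full.png",im)
p=proj("wrist",[.5555,-.265,.008],c)[0];print("pred ring px",p)
x,y=p.astype(int);h=60;x0,y0=max(x-h,0),max(y-h,0)
g=cv2.cvtColor(im,cv2.COLOR_BGR2GRAY)[y0:y+h,x0:x+h];print(np.percentile(g,[5,25,50,75]))
m=cv2.adaptiveThreshold(g,255,cv2.ADAPTIVE_THRESH_MEAN_C,cv2.THRESH_BINARY_INV,21,12)
cs,_=cv2.findContours(m,cv2.RETR_LIST,cv2.CHAIN_APPROX_NONE)
for k in cs:
    if len(k)>40:
        e=cv2.fitEllipse(k);q=np.array(e[0])+[x0,y0]
        if abs(q-p).max()<40: print(len(k),q.round(1),np.round(e[1],1),onz("wrist",[q],.008,c).round(4))
E
```

```text
{'time_s': np.float64(14.45), 'tool_pos': array([ 0.4419, -0.1469,  0.1013]), 'tcp_rot': array([-3.1412e+00,  1.8000e-03, -2.7720e-01]), 'opening': np.float64(0.3997), 'grasp_force': np.float64(50.1498)}
pred ring px [364.2433097   17.33406261]
[ 40. 146. 148. 152.]
267 [361.4  17.8] [62.1 71.5] [[ 0.5558 -0.2629  0.008 ]]
```

```bash
python3 - <<'E'
from h import *
y=-.28;t=np.array([.5557,-.2643])-.072*np.array([np.cos(y),np.sin(y)]);print(t)
planrows([*t,.103],y,4)
E
```

```text
[ 0.48650401 -0.24440239]
dy -0.002773994506708455
{'tx': np.float64(0.0174), 'ty': np.float64(0.0204), 'tz': np.float64(-0.0004), 'roll': np.float64(0.0007)}
{'tx': np.float64(0.0174), 'ty': np.float64(0.0204), 'tz': np.float64(-0.0004), 'roll': np.float64(0.0007)}
{'tx': np.float64(0.0174), 'ty': np.float64(0.0204), 'tz': np.float64(-0.0004), 'roll': np.float64(0.0007)}
{'tx': np.float64(0.0174), 'ty': np.float64(0.0204), 'tz': np.float64(-0.0004), 'roll': np.float64(0.0007)}
```

Emit:
{"op": "carry_out", "data": {"moves": [{"tx": 0.035,"ty": 0.0,"tz": -0.0015,"roll": 0.003},{"tx": 0.0346,"ty": 0.0,"tz": 0.0,"roll": 0.0},{"tx": 0.0,"ty": 0.0,"tz": 0.0,"roll": 0.0},{"tx": 0.0,"ty": 0.0,"tz": 0.0,"roll": 0.0}]}}

```text
time_s: 14.9
tool_pos: [0.5094, -0.1663, 0.103]
tcp_rot: [-3.141, 0.001, -0.281]
ft_force: [-0.7, -0.1, -0.6]
opening: 0.394
grasp_force: 50.1
```

```bash
python3 - <<'E'
from h import *
s=sense();T=np.array(s["tool_pos"]);print({k:np.round(s[k],4) for k in("time_s","tool_pos","tcp_rot","opening","grasp_force")})
c=calibration("wrist");im=camera("wrist")[:,:,::-1].copy();cv2.imwrite("pics/w11full.png",im)
p=proj("wrist",[.5557,-.2643,.008],c)[0];print("pred ring px",p)
x,y=p.astype(int);h=55;x0,y0=max(x-h,0),max(y-h,0)
g=cv2.cvtColor(im,cv2.COLOR_BGR2GRAY)[y0:y+h,x0:x+h]
m=cv2.adaptiveThreshold(g,255,cv2.ADAPTIVE_THRESH_MEAN_C,cv2.THRESH_BINARY_INV,21,12)
cs,_=cv2.findContours(m,cv2.RETR_LIST,cv2.CHAIN_APPROX_NONE)
for k in cs:
    if len(k)>40:
        e=cv2.fitEllipse(k);q=np.array(e[0])+[x0,y0]
        if abs(q-p).max()<30: print(len(k),q.round(1),np.round(e[1],1),onz("wrist",[q],.008,c).round(4))
# label in same picture, and base edge orientation
G=cv2.GaussianBlur(cv2.cvtColor(im,cv2.COLOR_BGR2GRAY),(3,3),0)
ln=lambda E,x:[x,-(E[0]*x+E[2])/E[1]];v=s["tcp_rot"][2];u=np.array([np.cos(v),np.sin(v)])
for nm,a in dict(frost=(range(222,284,3),153,166,-1),plain=(range(222,250,2),262,275,1),notch=(range(220,244,2),117,126,1)).items():
    E,r=edge(G,"y",*a);q=onz("wrist",[ln(E,225),ln(E,280)],T[2]+.0051,c)[:,:2]-T[:2];print(nm,round(r,2),(q@u).round(4))
# rows across coupon for sides
for r in(100,140,175):
    e=np.diff(G[r,190:320].astype(int));i=np.where(abs(e)>6)[0];print(r,[(190+int(k),int(e[k])) for k in i])
planrows([.4865,-.2444,.103],-.28,2)
E
```

```text
{'time_s': np.float64(14.9), 'tool_pos': array([ 0.5094, -0.1663,  0.103 ]), 'tcp_rot': array([-3.1414e+00,  1.2000e-03, -2.8080e-01]), 'opening': np.float64(0.394), 'grasp_force': np.float64(50.134)}
pred ring px [350.86002074 114.87574876]
140 [349.5 113.5] [47.1 53.1] [[ 0.5571 -0.2634  0.008 ]]
182 [349.3 113.2] [59.1 66.5] [[ 0.5574 -0.2633  0.008 ]]
frost 0.07 [0.0543 0.0545]
plain 0.64 [-0.0106  0.0018]
notch 0.05 [0.0729 0.0732]
100 [(246, -8), (248, 7), (284, 8), (288, -20), (289, -27), (290, -9)]
140 [(207, -12), (208, -12), (215, 8), (216, 13), (217, 7), (285, -8), (286, -25), (287, -32), (288, -18), (307, 21), (308, 26), (309, 11)]
175 [(209, -7), (210, -12), (211, -11)]
dy 0.0011973381712997444
{'tx': np.float64(0.0002), 'ty': np.float64(0.0407), 'tz': np.float64(0.0), 'roll': np.float64(-0.0006)}
{'tx': np.float64(0.0002), 'ty': np.float64(0.0407), 'tz': np.float64(0.0), 'roll': np.float64(-0.0006)}
```

Emit:
{"op": "carry_out", "data": {"moves": [{"tx": 0.001,"ty": 0.04,"tz": 0.0,"roll": 0.0},{"tx": 0.001,"ty": 0.0395,"tz": 0.0,"roll": 0.0},{"tx": 0.0,"ty": 0.0,"tz": 0.0,"roll": 0.0},{"tx": 0.0,"ty": 0.0,"tz": 0.0,"roll": 0.0},{"tx": 0.0,"ty": 0.0,"tz": 0.0,"roll": 0.0}]}}

```text
time_s: 15.45
tool_pos: [0.4886, -0.2424, 0.1036]
tcp_rot: [-3.141, 0.001, -0.282]
ft_force: [-0.0, 1.2, -0.2]
opening: 0.397
grasp_force: 50.2
```

```bash
python3 - <<'E'
from h import *
s=sense();T=np.array(s["tool_pos"]);v=s["tcp_rot"][2];print({k:np.round(s[k],4) for k in("time_s","tool_pos","tcp_rot","opening","grasp_force","joint_vel","joints")})
print("label",T[:2]+.0713*np.array([np.cos(v),np.sin(v)]),T[2]+.0051)
planrows([.4881,-.2443,.103],-.28,1)
im=camera("top")[:,:,::-1].copy();cv2.imwrite("pics/topF.png",im)
print(proj("top",[[.5566,-.264,.108]]))
a=cv2.imread("pics/top0.png");d=cv2.absdiff(a,im).max(2)
for n,(x,y) in dict(blank=(216,184),welder=(405,225),wrench=(184,142),horn=(248,132)).items(): print(n,d[y-15:y+15,x-12:x+12].mean().round(1))
E
```

```text
{'time_s': np.float64(15.45), 'tool_pos': array([ 0.4886, -0.2424,  0.1036]), 'tcp_rot': array([-3.141e+00,  8.000e-04, -2.817e-01]), 'opening': np.float64(0.3965), 'grasp_force': np.float64(50.2119), 'joint_vel': array([ 0.0143,  0.0017,  0.0045,  0.    , -0.0027, -0.0024]), 'joints': array([-5.9480e-01,  4.3400e-01, -2.9880e-01,  8.3890e-01,  3.0000e-04,
        2.8285e+00])}
label [ 0.55712765 -0.26223672] 0.1087278135453546
dy 0.0016992937762476679
{'tx': np.float64(0.0), 'ty': np.float64(0.002), 'tz': np.float64(0.0006), 'roll': np.float64(-0.0017)}
[[335.68391893 188.75100815]]
blank 25.2
welder 27.1
wrench 33.8
horn 32.0
```

Emit:
{"op": "carry_out", "data": {"moves": [{"tx": 0.0,"ty": 0.002,"tz": 0.0005,"roll": -0.002},{"tx": 0.0,"ty": 0.0,"tz": 0.0,"roll": 0.0},{"tx": 0.0,"ty": 0.0,"tz": 0.0,"roll": 0.0},{"tx": 0.0,"ty": 0.0,"tz": 0.0,"roll": 0.0},{"tx": 0.0,"ty": 0.0,"tz": 0.0,"roll": 0.0}]}}

```text
time_s: 16.0
tool_pos: [0.4887, -0.2452, 0.1032]
tcp_rot: [-3.142, 0.0, -0.28]
ft_force: [-0.3, -0.4, -0.4]
opening: 0.397
grasp_force: 50.2
```

```bash
python3 - <<'E'
from h import *
s=sense();T=np.array(s["tool_pos"]);v=s["tcp_rot"][2];print(s["time_s"],"label",T[:2]+.0713*np.array([np.cos(v),np.sin(v)]),T[2]+.0051,v,s["grasp_force"],np.abs(s["joint_vel"]).max())
a=cv2.imread("pics/top0.png",0);b=cv2.imread("pics/topF.png",0)
for n,(x,y) in dict(blank=(216,184),welder=(405,225),wrench=(184,142),horn=(248,132)).items():
    m=cv2.matchTemplate(b[y-35:y+35,x-35:x+35],a[y-25:y+25,x-20:x+20],cv2.TM_CCOEFF_NORMED);_,q,_,l=cv2.minMaxLoc(m);print(n,round(q,2),l[0]-15,l[1]-10)
E
```

```text
16.0 label [ 0.55718869 -0.26489184] 0.10828010884779116 -0.2800249070548422 50.21236181259155 0.0017855876705075691
blank 0.91 0 0
welder 0.99 0 0
wrench 1.0 0 0
horn 1.0 0 0
```

The label is within about 1 mm of the target pose and the arm is still. The other objects have not moved, so I'm handing in.

```bash
python3 -c "
from plant import *
print(job_done())"
```

```text
the job is handed in; nothing more can be done
None
```

I handed the job in at 16.0 s. The notched coupon is held level by its plain end, label up and frosted end towards the column, with the label measured about 1 mm off the ring's centre and at its 108 mm target height above the table. To level it, I had to rest it briefly on the table between slackened fingers and re-grip, so it was set down once on the way. The blank, welder, wrench and horn show no movement in the top camera.

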